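# Square up a stack of packing boards in the corner tray

## Robot

A 6-joint arm with a two-finger parallel gripper is mounted at the origin on the work surface. World frame = base frame: x ahead of the robot, y to its left, z up, the work surface at z = 0. Lengths are in m, angles in degrees, forces in N, time in s.
With the tool pointing down it reaches from about 0.3 to 0.825 m from the base axis. Payload 5.4 kg.
Tool frame: the origin (TCP) lies at the very end of the fingers, on their centre line; the grasp point (between the pads) lies r.hold_point_z behind it (r.hold_point_z is the distance from the TCP to the grasp point, in m); x points along the fingers, z is the direction in which the jaws open and shut, and the axes are right-handed (so a half turn about x gives the same grasp; the last joint's range is limited). The gripper opens to 92 mm and grips with 3 to 60 N. Pads are 20 mm wide; open, the fingers measure 128 mm over their backs; the gripper's body (75 mm by 189 mm) begins 69 mm behind the grasp point.
Start: joints at [-12.038, 9.076, 91.501, -0, 79.423, -12.038], TCP at [0.575, -0, 0.215] pointing down, gripper open.
Joint ranges: [-166.64, 166.64], [-54.1, 131.32], [10.49, 154.53], [-73.88, 253.88], [9.74, 151.15], [-171.62, 171.62]. Speed limits (degrees/s): [147.25, 147.25, 180, 180, 180, 180].

## Interface

Orientations are given as [roll, pitch, yaw] about the fixed x, y, z axes, in that order (R = Rz(yaw) Ry(pitch) Rx(roll)).
In Python, from station import r, command_gripper, vision, nets gives the robot as it stands. Calls block until the motion is done:
- r.movep(position, orientation): joint-space move of the TCP to a pose.
- r.move_l(position, feed=0.15, orientation=None): straight line of the TCP; orientation=None keeps the orientation; feed is the mean speed in m/s.
- r.move_joints(angles): joint-space move.
- command_gripper(opening): finger opening in m; the grip force is fixed at half the most; returns when the fingers have stopped.
- r.hold(seconds).
- r.solve_ik(position, orientation): joint angles nearest the present ones, or None.
- r.read_state(): the state.
- vision.snapshot(name): name is "scene" or "side" or "wrist"; returns a dict with "img" (480x640x3 uint8, red, green, blue), "K" (3x3 intrinsics, pixels), "xyz" and "attitude" of the camera in the world. Camera axes: x right, y up, looking along -z (the intrinsics and any distortion apply to the point x, -y, -z); pixel columns grow to the right and rows downward; lengths in m; the calibration is good to about 2 mm. A picture is of the moment at which its call begins. There is no depth.
A pose or a line that the arm cannot do raises r.Unreachable and nothing moves.
- r.sign_off(): hands the job in, once; it reports no verdict.
Trained networks look in a picture, given as the dict that the camera call returned (one of the last four; its "shot" number tells which), for a name from the list of things; names that differ only in an ending like _2 or _b are one class to them, and where a whole thing is asked for, a point or a joint stands for the part that bears it (a point fixed in the world has none). Each returns a list of dicts, best first, with "conf" (0 to 1); they miss things now and then, are a little off and sometimes report something else, mostly with a low value. They report only what shows in the picture. A call takes as long as a camera call. They do not tell look-alikes from the thing itself.
- nets.boxes_of(label, picture): "box" ([left, top, right, bottom] in pixels, round what is visible of it).
- nets.spot_point(label, picture): "point" ([column, row] in pixels: a listed point, or the origin of a listed thing).
The state is a dict: "t": time; "q": joint angles; "qvel": joint speeds; "joint_torque": joint torques, N m; "tool_pos": TCP position; "orientation": TCP orientation; "contact_force": force on the tool from outside, world axes, zero at the start; "torque": the same for the moment, N m; "grip_width": finger opening in m.
Only numpy, scipy, OpenCV 4.12 (cv2) and the standard library are available. Lean on these libraries where they do the work, as an engineer would, in place of code of your own. Each camera call takes 0.05 s, during which the arm holds its last target.

## Task

Two corner trays stand on the packing table. In the one with the three wide boards, tap the stack from its open sides until all three boards lie flat against both fences of the tray, their edges flush with one another.

Things in the scene. Friction and masses are not known exactly. Their poses are not given: they have to be found in the camera images.
- tray_home (a point): fixed corner tray of the wide boards: floor 160 x 200 mm, 8 thick; 10 mm fences on its far (+x) and left (+y) sides stand 32 above the floor, other sides open. Point: on the floor's top, where the stack's centre belongs: 50 from the far fence, 70 from the left one; floor extends 100 to -x, 120 to -y of it. x, y point square at the fences; yaw to 23 deg. A like tray with narrow strips is beside it.
- bottom_centre (a point): centre of the lowest of three loose smooth hardboard boards (low friction, about 0.3) stacked flat in the tray, plain brown, 100 (x) x 140 (y) x 8 mm thick, 70 to 130 g; underside 0 mm above the tray floor. z up. Starts 18 to 42 mm short of home along both x and y of the tray, turned up to 8 degrees in it. Slides under a few newtons. The narrow strips in the other tray are 45 x 150 mm.
- middle_centre (a point): centre of the middle of three loose smooth hardboard boards (low friction, about 0.3) stacked flat in the tray, plain brown, 100 (x) x 140 (y) x 8 mm thick, 70 to 130 g; underside 8 mm above the tray floor. z up. Starts 18 to 42 mm short of home along both x and y of the tray, turned up to 8 degrees in it. Slides under a few newtons. The narrow strips in the other tray are 45 x 150 mm.
- top_centre (a point): centre of the uppermost of three loose smooth hardboard boards (low friction, about 0.3) stacked flat in the tray, plain brown, 100 (x) x 140 (y) x 8 mm thick, 70 to 130 g; underside 16 mm above the tray floor. z up. Starts 18 to 42 mm short of home along both x and y of the tray, turned up to 8 degrees in it. Slides under a few newtons. The narrow strips in the other tray are 45 x 150 mm.
Not all that is in view belongs to the job. What is shaped like the part that bears bottom_centre but green is not meant.

How it is judged (in metres and radians):
At the end, for the whole second after the job is handed in: each of the three wide boards lies flat and at rest in the tray with its centre within 10 mm (horizontally) of the place where it touches both fences, and square to the tray within 10 degrees (horizontal distance between each of bottom_centre, middle_centre, top_centre and tray_home below 0.01 m and angle between the x axis of each of bottom_centre, middle_centre, top_centre and the x axis of tray_home, either way round below 0.175 rad and angle between each of bottom_centre, middle_centre, top_centre's own z axis and vertical below 0.1 rad and linear speed of each of board_bottom, board_middle, board_top below 0.02 m/s).
It also fails if it takes over 54 s, if anything falls off the work surface, if the arm or the gripper's body presses on something with over 40 N, if the wrist force passes 120 N, or if a joint passes its speed limit or range.

## Working session

There is one attempt and no reset: what is moved stays moved. The work goes in short steps, each a Python script; the robot and the scene stay as the last script left them, time stands still between calls to the robot, and variables do not carry over. Pictures are saved under pics/ and viewed, and the job is handed in when it is done.

```bash
mkdir -p pics; ls; python3 - <<'E'
from station import r, command_gripper, vision, nets
import cv2
for n in ("scene","side","wrist"):
    s=vision.snapshot(n); cv2.imwrite(f"pics/a_{n}.png",s["img"][:,:,::-1])
    print(n,s["K"],s["xyz"],s["attitude"],[k for k in s])
    for l in ("tray_home","bottom_centre","top_centre"):
        print(l,[(d["point"],round(d["conf"],2)) for d in nets.spot_point(l,s)][:4])
    print([(d["box"],round(d["conf"],2)) for d in nets.boxes_of("top_centre",s)][:6])
print(r.read_state()["t"],r.hold_point_z)
E
```

```text
pics
scene [[496.88396782   0.         324.65652382]
 [  0.         496.88396782 238.39769502]
 [  0.           0.           1.        ]] [ 0.9444431  -0.48132878  0.65775705] [49.90835334 -1.1227737  46.70404871] ['img', 'K', 'xyz', 'attitude', 'shot']
tray_home [([449.6, 239.1], 0.88)]
bottom_centre [([167.2, 297.1], 0.89), ([337.5, 191.1], 0.72)]
top_centre [([428.8, 238.8], 0.93)]
[([389.6, 211.0, 465.4, 264.6], 0.7), ([396.1, 232.4, 467.1, 275.2], 0.57)]
side [[447.54198351   0.         322.42862535]
 [  0.         447.54198351 236.81245499]
 [  0.           0.           1.        ]] [0.34931094 0.44832739 0.59579721] [ 4.05803085e+01  3.43399666e-03 -1.70202131e+02] ['img', 'K', 'xyz', 'attitude', 'shot']
tray_home []
bottom_centre [([402.0, 393.5], 0.87), ([396.5, 163.9], 0.76)]
top_centre []
[([175.6, 305.8, 257.9, 404.3], 0.64)]
wrist [[399.73671215   0.         319.68075014]
 [  0.         399.73671215 249.26932301]
 [  0.           0.           1.        ]] [0.5745617  0.07394241 0.38470169] [-1.50066566e+01 -1.27549351e-02 -6.67995103e-02] ['img', 'K', 'xyz', 'attitude', 'shot']
tray_home []
bottom_centre []
top_centre []
[([215.4, 0.3, 353.2, 83.1], 0.76)]
0.75 0.0187
```

View pics/a_scene.png

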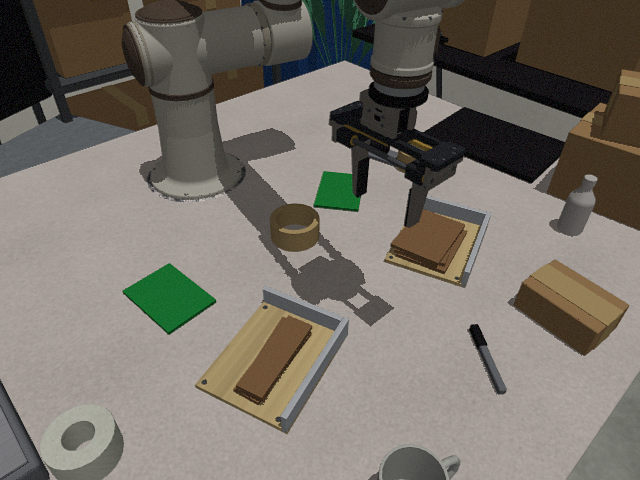

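View pics/a_side.png

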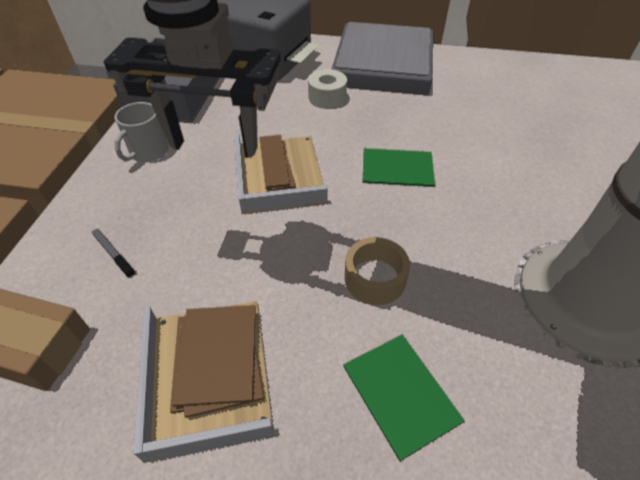

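View pics/a_wrist.png

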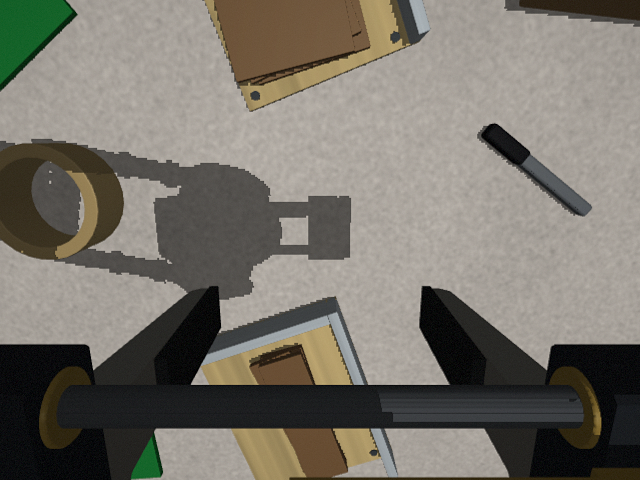

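The wide-board tray is the one at scene (430,240) / side (205,370). The tray at scene (275,360) / side (280,170) holds the narrow 45 mm strips, and the green plates are decoys. I'll confirm with an enlarged crop.

```bash
python3 - <<'E'
import cv2
a=cv2.imread("pics/a_side.png")[290:465,120:290]; cv2.imwrite("pics/b1.png",cv2.resize(a,None,fx=3.4,fy=3.4,interpolation=2))
a=cv2.imread("pics/a_scene.png")[190:290,375:500]; cv2.imwrite("pics/b2.png",cv2.resize(a,None,fx=6,fy=6,interpolation=2))
E
```

```text
(no output)
```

View pics/b1.png

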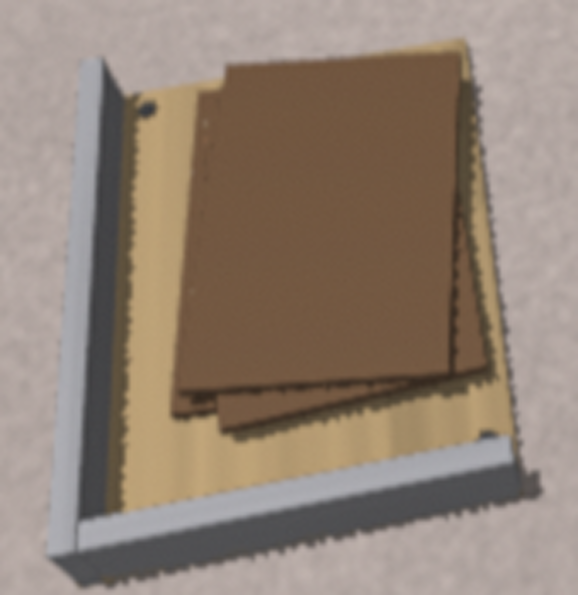

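View pics/b2.png

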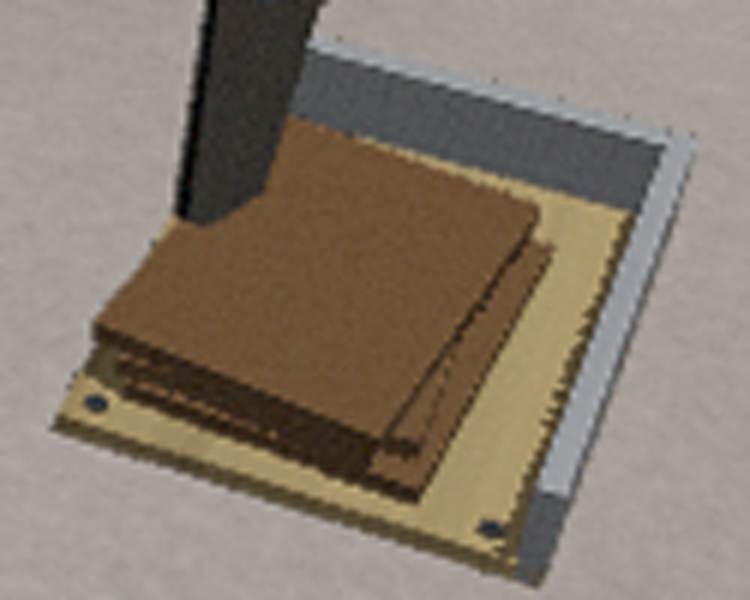

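```bash
cat > h.py <<'E'
import numpy as np, cv2
from scipy.spatial.transform import Rotation as R
from scipy.optimize import least_squares
def proj(P,s):
    P=np.atleast_2d(P); M=R.from_euler('xyz',s["attitude"],degrees=True).as_matrix()
    c=(P-np.array(s["xyz"]))@M; c=c*[1,-1,-1]
    u=c@np.array(s["K"]).T; return u[:,:2]/u[:,2:]
def T(p,L,z0=0): # p=x,y,yaw ; L mm
    L=np.atleast_2d(L)/1000.; c,s=np.cos(p[2]),np.sin(p[2])
    return np.c_[p[0]+c*L[:,0]-s*L[:,1],p[1]+s*L[:,0]+c*L[:,1],L[:,2]]
def backproj(uv,z,s):
    M=R.from_euler('xyz',s["attitude"],degrees=True).as_matrix(); K=np.array(s["K"])
    uv=np.atleast_2d(uv); d=np.c_[(uv[:,0]-K[0,2])/K[0,0],-(uv[:,1]-K[1,2])/K[1,1],-np.ones(len(uv))]@M.T
    o=np.array(s["xyz"]); return o+d*((z-o[2])/d[:,2])[:,None]
E
cat > fit.py <<'E'
from h import *
from station import vision
s={n:vision.snapshot(n) for n in("side","scene")}
A=[((60,80,40),(50,555)),((60,-120,40),(80,60)),((50,-120,40),(101,59)),((-100,70,40),(507,437)),((-100,80,40),(514,461)),((-100,-120,8),(465,40))]
B=[((60,80,40),(697,135)),((60,-120,40),(570,497)),((50,-120,40),(543,490)),((-100,-120,8),(55,425)),((60,-120,0),(543,587)),((50,70,40),(665,150))]
LA=np.array([a[0] for a in A]);UA=np.array([a[1] for a in A])/3.4+[120,290]
LB=np.array([a[0] for a in B]);UB=np.array([a[1] for a in B])/6+[375,190]
for w in ((1,1),(1,0),(0,1)):
    f=lambda p:np.r_[w[0]*(proj(T(p,LA),s["side"])-UA).ravel(),w[1]*(proj(T(p,LB),s["scene"])-UB).ravel()]
    o=least_squares(f,[.55,.22,0.2]); print(w,o.x,np.degrees(o.x[2]),np.abs(o.fun).max(),np.hypot(*o.x[:2]))
    if w==(1,1): print(o.fun.round(1)); p=o.x
np.save("tray.npy",p)
# board top corners, side view, z=32mm
c=np.array([[226,65],[462,54],[450,374],[180,390]])/3.4+[120,290]
W=backproj(c,.032,s["side"]); cs,sn=np.cos(p[2]),np.sin(p[2]); d=W[:,:2]-p[:2]
print("top corners tray mm",(np.c_[d@[cs,sn],d@[-sn,cs]]*1000).round(1))
for z,c in ((.024,[487,372]),(.016,[487,372]),(.024,[232,432]),(.016,[232,432]),(.016,[175,412]),(.024,[175,412])):
    W=backproj(np.array(c)/3.4+[120,290],z,s["side"]); d=W[:,:2]-p[:2]
    print(z,c,(np.c_[d@[cs,sn],d@[-sn,cs]]*1000).round(1))
E
python3 fit.py
```

```text
(1, 1) [0.56299026 0.24650814 0.37579356] 21.531385060828836 2.084883512719159 0.6145927873901128
[-1.8  1.7 -1.4  0.7 -0.4 -0.2  0.6 -1.1 -0.4  0.2 -1.  -0.6 -0.8  0.6
 -1.1  0.5 -2.1 -0.1 -0.8 -1.2 -1.   1.  -1.3 -0.6]
(1, 0) [0.56226592 0.24589437 0.36986466] 21.191684021926573 1.4109263234289244 0.6136831521590674
(0, 1) [0.56418505 0.2480609  0.38115427] 21.8385312021832 0.9858909718241762 0.616310780918442
top corners tray mm [[  -0.7 -111.1]
 [-100.3  -96. ]
 [ -80.9   41.2]
 [  17.3   26.9]]
0.024 [487, 372] [[-94.   40.1]]
0.016 [487, 372] [[-93.6  37. ]]
0.024 [232, 432] [[ 0.4 43.1]]
0.016 [232, 432] [[ 2.2 40. ]]
0.016 [175, 412] [[23.1 28.1]]
0.024 [175, 412] [[21.1 31.4]]
```

```bash
cat >> h.py <<'E'
from station import r, command_gripper, vision, nets
try: p=np.load("tray.npy")
except Exception: p=None
def W(x,y,z): return T(p,[x,y,z*1000])[0].tolist()
def ori(jaw): # jaw 'x' or 'y' tray axis; both signs, nearest solution
    a=p[2]+(0 if jaw=='x' else np.pi/2); out=[]
    for sg in (1,-1):
        z=sg*np.array([np.cos(a),np.sin(a),0]); x=np.array([0,0,-1.]); M=np.c_[x,np.cross(z,x),z]
        out.append(R.from_matrix(M).as_euler('xyz',degrees=True).tolist())
    return out
def best(jaw,pos):
    q=r.read_state()["q"]; c=[(np.abs(np.subtract(r.solve_ik(pos,o),q)).max(),o) for o in ori(jaw) if r.solve_ik(pos,o) is not None]
    print([round(k[0],1) for k in c]); return min(c)[1]
def F():
    f=np.array(r.read_state()["contact_force"]); c,s=np.cos(p[2]),np.sin(p[2])
    return np.array([f[0]*c+f[1]*s,-f[0]*s+f[1]*c,f[2]])
def push(ax,fixed,start,end,maxadv,z=.0115,thr=8):
    f0=F(); P=lambda v:W(v,fixed,z) if ax==0 else W(fixed,v,z)
    r.move_l(P(end),feed=.06); v=end; print("at",end,(F()-f0).round(1))
    while v<end+maxadv and -(F()-f0)[ax]<thr:
        v+=1; r.move_l(P(v),feed=.02)
    print("stop",v,(F()-f0).round(1)); return v
def shot(tag):
    for n,(a,b,c,d) in {"side":(290,465,120,290),"scene":(190,290,375,500)}.items():
        s=vision.snapshot(n); k=3.4 if n=="side" else 5
        cv2.imwrite(f"pics/{tag}_{n}.png",cv2.resize(s["img"][a:b,c:d,::-1],None,fx=k,fy=k,interpolation=2))
E
python3 - <<'E'
from h import *
up=W(-125,-34,.10); o=best('y',up)
command_gripper(.084)
r.movep(up,o); r.move_l(W(-125,-34,.0115),feed=.12)
print(F().round(1),r.read_state()["t"])
v=push(0,-34,-125,-66,14)
print(r.read_state()["t"]); shot("c")
E
```

```text
[np.float64(93.5), np.float64(86.5)]
[0.6 0.1 0.2] 3.4083
at -66 [-0.9  0.2 -0.2]
stop -59 [-8.5 -0.   3.6]
6.2917<stdin>:2: UserWarning: Gimbal lock detected. Setting third angle to zero since it is not possible to uniquely determine all angles.
```

View pics/c_side.png

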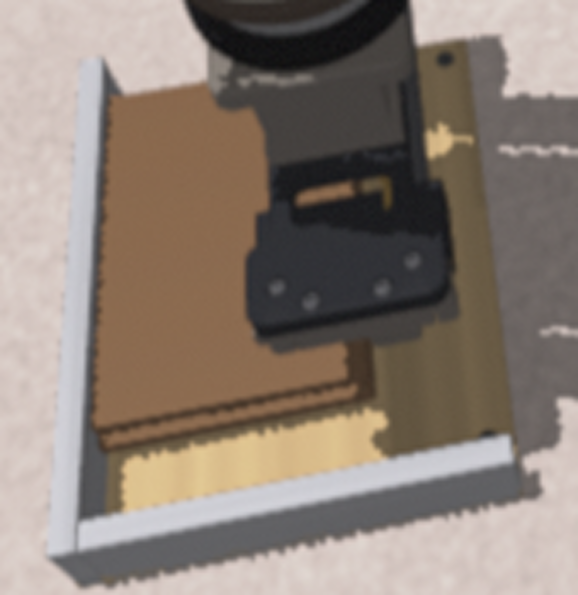

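The picture shows all three boards against the far fence, along the left edge at about (100,100–440). The stop at -59 mm agrees with the expected -60. Next is the y push.

```bash
python3 -W ignore - <<'E'
from h import *
r.move_l(W(-75,-34,.0115),feed=.1); r.move_l(W(-80,-34,.10),feed=.2)
up=W(-6,-134,.10); o=best('x',up)
command_gripper(.042)
r.movep(up,o); r.move_l(W(-6,-134,.0115),feed=.12)
push(1,-6,-134,-86,14)
print(r.read_state()["t"])
r.move_l(W(-6,-95,.0115),feed=.1); r.move_l(W(-6,-110,.10),feed=.2)
# second tap in x
up=W(-80,0,.10); o=best('y',up); command_gripper(.084)
r.movep(up,o); r.move_l(W(-80,0,.0115),feed=.12)
push(0,0,-80,-66,14)
r.move_l(W(-78,0,.0115),feed=.1); r.move_l(W(-80,0,.10),feed=.2)
r.movep(W(-120,-160,.2),o)
print(r.read_state()["t"]); shot("d")
E
```

```text
[np.float64(97.4), np.float64(82.6)]
at -86 [-0.2  0.1 -0.2]
stop -77 [-2.3 -8.8 -1.7]
13.4417
[np.float64(261.1), np.float64(81.1)]
at -66 [0.7 0.5 0.2]
stop -58 [-8.8 -0.1  4.6]
21.4167
```

View pics/d_side.png

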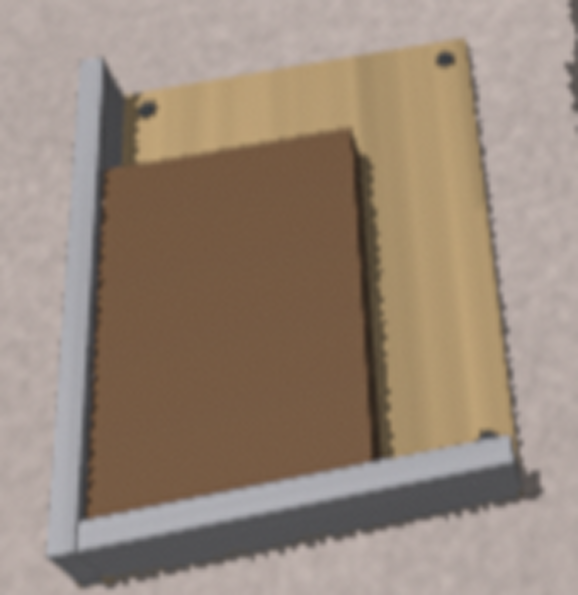

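View pics/d_scene.png

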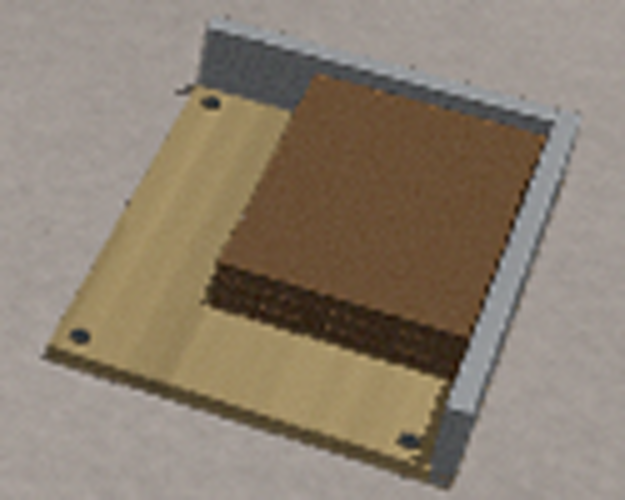

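The stack sits flush in the corner, against the far fence at side-crop x≈95 and the left fence at y≈520. The scene crop shows its two open faces even, so I'm handing in.

```bash
python3 -c "
from station import r
r.sign_off(); print(r.read_state()['t'])"
```

```text
the job is handed in; nothing more can be done
the job is handed in; nothing more can be done
```

I tapped the three wide boards into the corner of their tray and handed the job in at about 21 s of the 54 s allowed.

- **Moves:** I used the spread fingers as a two-point pusher, first towards the far fence, then towards the left fence, then once more towards the far fence. Each push stopped at about 9 N along its direction. I fitted the tray's position and yaw (21.5°) from the side and scene cameras.
- **Last checks:** The final side and scene pictures show the stack flat in the corner, touching both fences, with its edges flush. The pushes stopped 1–3 mm past the positions I had calculated, which is within what the camera calibration, the fit and the arm's give would explain.
- **Disagreement:** The two cameras on their own placed the tray about 3 mm and 0.6° apart. I did not measure each board's centre numerically at the end; that check is from the pictures only.

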